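# Proof-pull a glued anchor stud and mark it as proved

## Task

Prove the stud glued into the concrete block on the pull tester: take the red pull sleeve on the stud and pull it upwards with about 15 N (between 12 and 18 N), keep that pull steady for two seconds, and never pull with more than 22 N. Then let the load off and mark the joint as proved by putting the loose green ring over the sleeve, down flat on the top of the block. Leave the tin, the bottle and the spare block alone.

Things in the scene. Friction and masses are not known exactly. Their poses are not given: they have to be found in the camera images.
- tester: Pull tester: a blue base plate fixed to the table, 130 x 150 x 12 mm, at any place and yaw; origin at the centre of its underside. An aluminium bed (90 x 134 mm) on it carries the clamped concrete block. Two upright spring posts, 56 mm to either side of the stud along this body's y axis, end 62 mm above the table.
- block_top (a point): Centre of the top face of the concrete block on the tester (grey, 72 x 72 mm, 50 mm high), on the axis of the glued stud; z up; 70.5 mm above the table at rest. Once the sleeve's free travel is used up, 1 N of pull lifts bed and block off their stop and the springs take 5 N per mm of rise; they sink back when let off. A steel stud 10 mm in diameter stands there in a yellow glue spot.
- pull_sleeve: Red sleeve, 22 mm in diameter, 30 mm high, upright on the stud; origin at the centre of its underside, at first 6 to 18 mm above the block. It slides on the stud with a light drag (1.5 N), stays where left and does not come off. It has an unknown free travel upwards (1 to 15 mm) before it meets the stud's head and the pull comes onto the glued joint.
- ring_center (a point): Centre, half-way up, of the loose green plastic proof ring: 50 mm outside diameter, 29 mm hole, 24 mm high, about 40 g, lying flat on the table at the start; z along its axis. It slips over the red sleeve with 3.5 mm to spare all round; flat on the block its centre is 12 mm above block_top.
- resin_tin_mid (a point): Middle of the white tin with a navy label, 72 mm in diameter, 115 mm high, loose on the table; bystander.
- hardener_mid (a point): Middle of the metal bottle with a navy label, 60 mm in diameter, 115 mm high, loose on the table; bystander.
- spare_block_mid (a point): Middle of the loose spare concrete block with a bare stud and no sleeve (72 x 72 x 50 mm, stud 30 mm more); bystander.
Mind the look-alikes: they are no part of the job. Of the things shaped like the part that bears ring_center, the green one is meant.

How it is judged:
By the outcome, as a careful person would: the job done as asked, in the order asked, and still so for the second after the job is handed in, with the robot touching nothing.
It also fails if it takes over 69 s, if anything falls off the work surface, if the arm or the gripper's body presses on something with over 40 N, if the wrist force passes 120 N, or if a joint passes its speed limit or range.

## Robot

A 7-joint arm with a two-finger parallel gripper is mounted at the origin on the work surface. World frame = base frame: x ahead of the robot, y to its left, z up, the work surface at z = 0. Lengths are in m, angles in rad, forces in N, time in s.
With the tool pointing down it reaches from about 0.425 to 0.825 m from the base axis. Payload 3.6 kg.
Tool frame: the origin (TCP) lies on the centre line of the jaws, within the pads' length; the fingertips stand 17 mm ahead of it and the grasp point (between the pads) lies 2 mm behind it; z points along the fingers, y is the line along which they close (so a half turn about z gives the same grasp; the last joint's range is limited). The gripper opens to 93 mm and grips with 3 to 60 N. Pads are 15 mm wide; open, the fingers measure 128 mm over their backs; the gripper's body (75 mm by 188 mm) begins 65 mm behind the grasp point.
Start: joints at [1.284, 0.615, -0.013, 1.423, 0.008, 1.103, -0.04], TCP at [0.167, -0.628, 0.236] pointing down, gripper open.
Joint ranges: [-3.12, 3.12], [-0.3, 2.06], [-1.34, 1.32], [0.26, 2.42], [-1.36, 4.5], [0.01, 1.98], [-2.84, 2.84]. Speed limits (rad/s): [2.79, 2.79, 3.14, 3.14, 3.14, 3.14, 3.14].

## Interface

Orientations are given as a rotation vector (axis times angle).
In Python, from cell import bot, cams, order gives the robot as it stands. The module is installed in compiled form; this text tells all that it offers.
- The arm moves only by the tool send_rows, never from a script. Its argument "targets" is a list that holds one entry, the list of rows, each a list of 6 numbers: the shift along the tool's x, y, z in mm, then the turn, a rotation vector about the tool's x, y, z in rad. A call has exactly 10 rows; each row is the pose to reach, as a shift and turn from the pose commanded when the call began, along the tool's axes at that moment; what a row does not reach only later rows make up. A row lasts 1/10 s, in which the tool goes at most 50 mm and 8.59 degrees, less where a joint would pass 70% of its speed; a pose out of reach is approached as far as the arm can. A call with a gripper value outside its range is refused whole. "hand" is the closure, from 0 (fully open) to 1 (shut), set as the call begins (left out, the last holds). The fingers move at their own pace and stop on an object; "squeeze" is the grip in N (left out, the last holds). Time passes only in rows, so rows that repeat a pose let the fingers close, or fill a call up. It gives the time, the measured TCP pose, the force, the opening and the grip force at its end, in the units of the state.
- bot.get_state(): the state, without advancing time (a new reading comes with each control period).
- cams.read_camera(name): name is "scene" or "top"; returns (picture, depth): 480x640x3 uint8, blue, green, red; 480x640 float32, m along the optical axis (not along the pixel's ray), 0 where there is no reading.
- cams.camera_params(name): a dict with "intrinsics" (3x3 intrinsics, pixels), "world_to_cam" (4x4, takes a point from world to camera coordinates). Camera axes: x right, y up, looking along -z (the intrinsics and any distortion apply to the point x, -y, -z); pixel columns grow to the right and rows downward; lengths in m; the calibration is good to about 2 mm. A picture is of the moment at which its call begins. camera_params takes no time and is no camera call.
- order.sign_off(): hands the job in; it is judged then, once.
The state is a dict: "t": time; "joint_positions": joint angles; "qd": joint speeds; "tau": joint torques, N m; "position": TCP position; "ee_rot": TCP orientation; "wrist_force": force on the tool from outside, world axes, zero at the start; "wrist_torque": the same for the moment, N m; "opening": finger opening in m; "grasp_force": force on a finger pad.
Only numpy, scipy, OpenCV 4.12 (cv2) and the standard library are available. Lean on these libraries where they do the work, as an engineer would, in place of code of your own. Each camera call takes 0.05 s, during which the arm holds its last target. There are 200 camera calls.

## Working session

There is one attempt and no reset: what is moved stays moved. The work goes in short steps, Python scripts to look and compute and a tool call to move; the robot and the scene stay as the last step left them, time stands still between calls to the robot, and variables do not carry over. Pictures are saved under pics/ and viewed, at most 10 in all, crops included, and the job is handed in when it is done.

Besides the shell and the picture viewer there is one more tool, called after "Request:" by a JSON object that holds its "method" and its "body", one argument or row to a line. send_rows: Moves the arm, as the interface text tells. Its arguments: {"type":"object","properties":{"targets":{"type":"array"},"hand":{"type":"number"},"squeeze":{"type":"number"}},"required":["targets"]}

```bash
mkdir -p pics
cat > h.py <<'E'
import numpy as np, cv2
from cell import bot, cams, order
from scipy.spatial.transform import Rotation as R
def look(n):
    im,d=cams.read_camera(n); p=cams.camera_params(n)
    return im,d,np.array(p["intrinsics"]),np.array(p["world_to_cam"])
def ray(K,T,u,v):
    d=np.array([(u-K[0,2])/K[0,0],-(v-K[1,2])/K[1,1],-1.])
    Ri=T[:3,:3].T
    return -Ri@T[:3,3], Ri@d
def onplane(K,T,u,v,z):
    o,d=ray(K,T,u,v); return o+d*(z-o[2])/d[2]
def depthpt(K,T,u,v,dep):
    o,d=ray(K,T,u,v); return o+d*dep
def proj(K,T,p):
    c=T[:3,:3]@np.array(p)+T[:3,3]; return K[0,2]+K[0,0]*c[0]/-c[2], K[1,2]+K[1,1]*-c[1]/-c[2]
E
python3 - <<'E'
from h import *
for n in("scene","top"):
    im,d,K,T=look(n); cv2.imwrite(f"pics/{n}0.png",im); np.savez(f"{n}0.npz",im=im,d=d,K=K,T=T)
    print(n,K.round(1).tolist(),cams.camera_params(n).keys(),(-T[:3,:3].T@T[:3,3]).round(3))
s=bot.get_state();print({k:np.round(v,4).tolist() for k,v in s.items()})
E
```

```text
scene [[563.5, 0.0, 318.7], [0.0, 563.5, 246.4], [0.0, 0.0, 1.0]] dict_keys(['intrinsics', 'world_to_cam']) [0.955 0.74  0.82 ]
top [[599.0, 0.0, 328.3], [0.0, 599.0, 233.4], [0.0, 0.0, 1.0]] dict_keys(['intrinsics', 'world_to_cam']) [0.493 0.05  1.138]
{'t': 0.1, 'joint_positions': [1.2845, 0.6158, -0.0126, 1.4247, 0.0081, 1.1034, -0.0404], 'qd': [0.0015, -0.0031, -0.0012, -0.004, 0.0011, 0.0005, -0.0007], 'tau': [0.0017, -46.0041, 0.2096, -16.6245, -0.0614, 0.0169, 0.0001], 'position': [0.1668, -0.6276, 0.2346], 'ee_rot': [-3.1129, -0.4067, 0.0005], 'wrist_force': [0.2831, 0.0495, -0.9085], 'wrist_torque': [-0.0232, -0.0133, 0.0476], 'grasp_force': 0.0, 'opening': 0.093}
```

View pics/scene0.png

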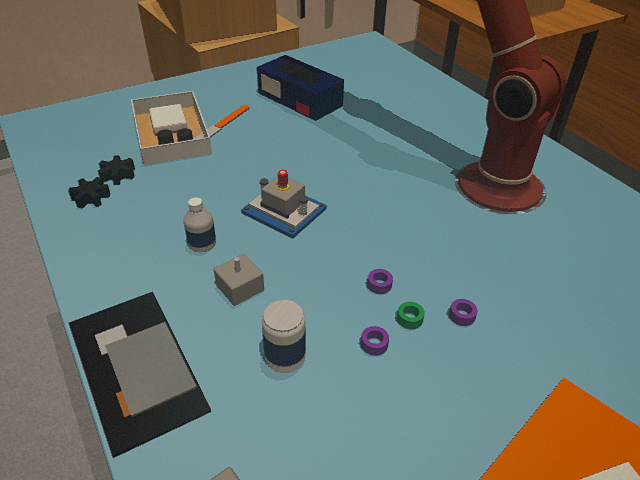

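View pics/top0.png

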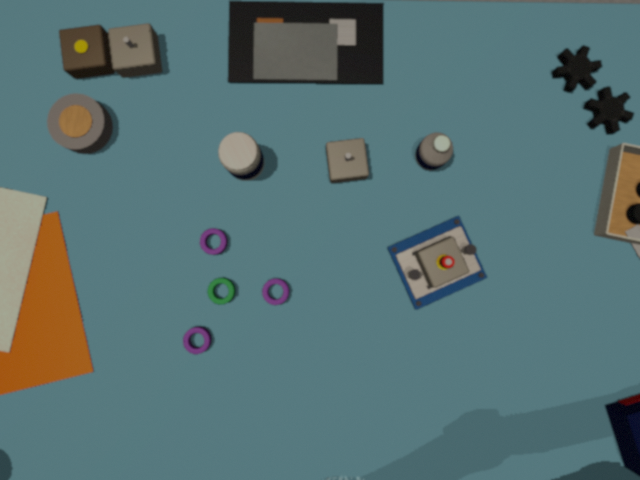

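Red candidates: the sleeve, on the tester, at top (446,262) / scene (283,178), and the radio's red patch at scene (303,108). I choose the sleeve.
Ring candidates: green at top (221,291) / scene (411,315), and purple at top (213,241), (276,292) and (197,340). I choose the green one.
The spare block is at top (348,160), with a bare stud. The other stud-like blocks are at top (85,48) and (133,45).

```bash
cat > meas.py <<'E'
from h import *
def mask(im,c):
    h=cv2.cvtColor(im,cv2.COLOR_BGR2HSV); H,S,V=cv2.split(h)
    if c=="red": m=((H<6)|(H>172))&(S>150)&(V>70)
    if c=="green": m=(H>50)&(H<80)&(S>120)&(V>50)
    if c=="blue": m=(H>100)&(H<118)&(S>150)&(V>50)
    return m.astype(np.uint8)*255
def near(m,u,v,r):
    z=np.zeros_like(m); cv2.circle(z,(int(u),int(v)),r,255,-1); return m&z
E
python3 - <<'E'
from meas import *
D={n:np.load(f"{n}0.npz") for n in("scene","top")}
def tri(a,b):
    A=[];B=[]
    (o1,d1),(o2,d2)=a,b
    M=np.c_[d1,-d2]; s=np.linalg.lstsq(M,o2-o1,rcond=None)[0]
    p,q=o1+d1*s[0],o2+d2*s[1]; return (p+q)/2,np.linalg.norm(p-q)
seed={"red":{"scene":(283,178,20),"top":(446,262,20)},"green":{"scene":(411,315,25),"top":(221,291,25)}}
cr=[]
for c in seed:
    rays=[]
    for n in("scene","top"):
        d=D[n];K,T=d["K"],d["T"];m=near(mask(d["im"],c),*seed[c][n])
        ct=cv2.findContours(m,cv2.RETR_EXTERNAL,cv2.CHAIN_APPROX_NONE)[0]
        k=max(ct,key=cv2.contourArea); x,y,w,h=cv2.boundingRect(k); 
        e=cv2.fitEllipse(k); mm=cv2.moments(cv2.convexHull(k)); u,v=mm["m10"]/mm["m00"],mm["m01"]/mm["m00"]
        dp=d["d"][y:y+h,x:x+w][m[y:y+h,x:x+w]>0]; 
        print(c,n,"bbox",x,y,w,h,"cent",round(u,1),round(v,1),"ell",np.round(e[0],1),np.round(e[1],1),"depth",np.percentile(dp,[5,50,95]).round(4))
        rays.append(ray(K,T,u,v))
        if c=="green": print("  on z=12mm:",onplane(K,T,u,v,.012).round(4))
        if c=="red":
            print("  depth top z", [depthpt(K,T,u,v,q).round(4).tolist() for q in np.percentile(dp,[5,50])], {zz:onplane(K,T,u,v,zz).round(4).tolist() for zz in(.09,.1,.11,.12)})
    print("tri",tri(*rays))
d=D["top"];K,T=d["K"],d["T"]; m=near(mask(d["im"],"blue"),437,262,65)
k=cv2.convexHull(np.vstack(cv2.findContours(m,cv2.RETR_EXTERNAL,cv2.CHAIN_APPROX_NONE)[0]))
b=cv2.boxPoints(cv2.minAreaRect(k)); P=np.array([onplane(K,T,*q,.012) for q in b]); print("plate",P.round(4).tolist(),P.mean(0).round(4))
for i in range(4):
    e=P[(i+1)%4]-P[i];print(np.linalg.norm(e).round(4),np.degrees(np.arctan2(e[1],e[0])).round(1))
for n,(u,v) in {"tin":(240,152),"bottle":(437,150),"spare":(348,160)}.items():
    print(n,onplane(K,T,u,v,.1).round(3))
r=cv2.resize(D["top"]["im"][200:325,370:520],None,fx=4,fy=4,interpolation=cv2.INTER_CUBIC)
g=cv2.resize(D["scene"]["im"][150:250,230:340],None,fx=4,fy=4,interpolation=cv2.INTER_CUBIC)[:400]
o=np.zeros((500+0,600,3),np.uint8)
cv2.imwrite("pics/crop1.png",np.hstack([cv2.resize(r,(400,333)),cv2.resize(g,(366,333))]))
s=bot.get_state();print(R.from_rotvec(s["ee_rot"]).as_matrix().round(3))
E
```

```text
red scene bbox 278 170 9 7 cent 282.4 172.9 ell [282.4 172.8] [6.3 8.3] depth [1.2202 1.2248 1.2319]
  depth top z [[0.5104, -0.1643, 0.1101], [0.5087, -0.1677, 0.1074]] {0.09: [0.4978, -0.1899, 0.09], 0.1: [0.504, -0.1772, 0.1], 0.11: [0.5103, -0.1644, 0.11], 0.12: [0.5166, -0.1517, 0.12]}
red top bbox 441 256 13 12 cent 447.3 261.5 ell [447.4 261.5] [10.7 12.2] depth [1.0288 1.0326 1.0368]
  depth top z [[0.5071, -0.1697, 0.1112], [0.5072, -0.1705, 0.1074]] {0.09: [0.5074, -0.1742, 0.09], 0.1: [0.5073, -0.1721, 0.1], 0.11: [0.5071, -0.1699, 0.11], 0.12: [0.507, -0.1678, 0.12]}
tri (array([ 0.50715217, -0.17099701,  0.10488474]), np.float64(0.00013211331114401686))
green scene bbox 397 302 27 27 cent 410.1 314.9 ell [410.3 314.9] [26.2 27.2] depth [1.0342 1.048  1.07  ]
  on z=12mm: [0.4513 0.2343 0.012 ]
green top bbox 208 278 27 26 cent 221.1 290.5 ell [221.1 290.5] [25.3 26.9] depth [1.1043 1.108  1.118 ]
  on z=12mm: [0.451  0.2331 0.012 ]
tri (array([0.4507461 , 0.23344306, 0.01077784]), np.float64(0.0005429568863310465))
plate [[0.5343, -0.0779, 0.012], [0.5957, -0.2114, 0.012], [0.48, -0.2633, 0.012], [0.4195, -0.1302, 0.012]] [ 0.5073 -0.1707  0.012 ]
0.1469 -65.3
0.1268 -155.8
0.1462 114.5
0.1262 24.5
tin [0.695 0.19  0.1  ]
bottle [ 0.703 -0.155  0.1  ]
spare [0.683 0.002 0.1  ]
[[ 0.966  0.257 -0.001]
 [ 0.257 -0.966  0.002]
 [-0.    -0.002 -1.   ]]
```

View pics/crop1.png

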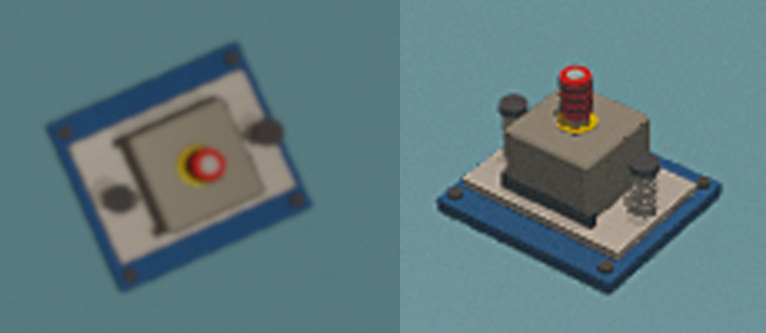

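The crop shows the red sleeve, with the stud's grey end inside it, over the yellow glue spot on the tester's block, at top (447,261). The spring posts sit either side at about top (415,273) and (468,250). The choice is confirmed.

```bash
cat > go.py <<'E'
import sys; from h import *
s=bot.get_state(); M=R.from_rotvec(s["ee_rot"]).as_matrix()
t=np.array([float(a) for a in sys.argv[1:4]])
print("shift mm",(M.T@(t-s["position"])*1000).round(1),"level turn",(R.from_matrix(M).inv()*R.from_matrix(np.c_[(x:=np.array([M[0,0],M[1,0],0])/np.hypot(M[0,0],M[1,0])),np.cross([0,0,-1],x),[0,0,-1]])).as_rotvec().round(4),"t",s["t"],"pos",np.round(s["position"],4),"F",np.round(s["wrist_force"],2))
E
python3 go.py .5072 -.1708 .2
```

```text
shift mm [ 446.3 -353.9   35.4] level turn [-0.0023  0.     -0.    ] t 0.1 pos [ 0.1668 -0.6276  0.2346] F [ 0.28  0.05 -0.91]
```

Request:
{"method": "send_rows", "body": {
  "targets": [
    [[9,-7,0,0,0,0],[33,-26,0,0,0,0],[68,-54,0,0,0,0],[103,-82,0,0,0,0],[138,-109,0,0,0,0],[173,-137,0,0,0,0],[208,-165,0,0,0,0],[243,-193,0,0,0,0],[278,-220,0,0,0,0],[313,-248,0,0,0,0]]
  ],
  "hand": 0.3,
  "squeeze": 10
}}

```text
t: 1.1
position: [0.4066, -0.3055, 0.2358]
ee_rot: [-3.115, -0.408, -0.0]
wrist_force: [1.6, 0.5, 0.9]
opening: 0.0648
grasp_force: 0.0
```

Request:
{"method": "send_rows", "body": {
  "targets": [
    [[34,-27,0,0,0,0],[66,-52,0,0,0,0],[94,-75,6,0,0,0],[114,-92,14,0,0,0],[125,-101,22,0,0,0],[131,-105,30,0,0,0],[133,-106,35,0,0,0],[133,-106,35,0,0,0],[133,-106,35,0,0,0],[133,-106,35,0,0,0]]
  ]
}}

```text
t: 2.1
position: [0.5067, -0.1728, 0.201]
ee_rot: [3.115, 0.403, 0.0]
wrist_force: [-0.5, 0.3, -0.2]
opening: 0.0653
grasp_force: 0.0
```

```bash
python3 go.py .5072 -.1708 .095
python3 - <<'E'
from meas import *
im,d,K,T=look("scene"); cv2.imwrite("pics/scene1.png",im)
im,d,K,T=look("top"); cv2.imwrite("pics/top1.png",im)
s=bot.get_state();print(s["opening"],np.round(s["ee_rot"],3),np.round(s["joint_positions"],2))
E
```

```text
shift mm [  1.   -1.9 106. ] level turn [ 0.0008 -0.0002 -0.    ] t 2.1 pos [ 0.5067 -0.1728  0.201 ] F [-0.49  0.29 -0.18]
0.06503490494310432 [3.115e+00 4.050e-01 1.000e-03] [ 0.35  0.48 -0.09  1.8   0.05  0.86 -1.08]
```

Request:
{"method": "send_rows", "body": {
  "targets": [
    [[1,-2,5,0,0,0],[1,-2,20,0,0,0],[1,-2,38,0,0,0],[1,-2,56,0,0,0],[1,-2,72,0,0,0],[1,-2,86,0,0,0],[1,-2,96,0,0,0],[1,-2,103,0,0,0],[1,-2,106,0,0,0],[1,-2,106,0,0,0]]
  ],
  "hand": 0.6
}}

```text
t: 3.2
position: [0.5076, -0.1692, 0.0946]
ee_rot: [-3.115, -0.407, 0.0]
wrist_force: [0.3, -0.3, -0.0]
opening: 0.037
grasp_force: 0.0
```

```bash
python3 go.py .5072 -.1708 .095
python3 - <<'E'
from meas import *
a,d,K,T=look("scene"); b,d,K2,T2=look("top")
cv2.imwrite("pics/c2.png",np.hstack([cv2.resize(x,(400,333),interpolation=cv2.INTER_CUBIC) for x in(b[200:325,370:520],a[130:230,220:340])]))
E
```

```text
shift mm [-0.8  1.4 -0.4] level turn [-0.0001  0.     -0.    ] t 3.2 pos [ 0.5076 -0.1692  0.0946] F [ 0.32 -0.33 -0.  ]
```

View pics/c2.png

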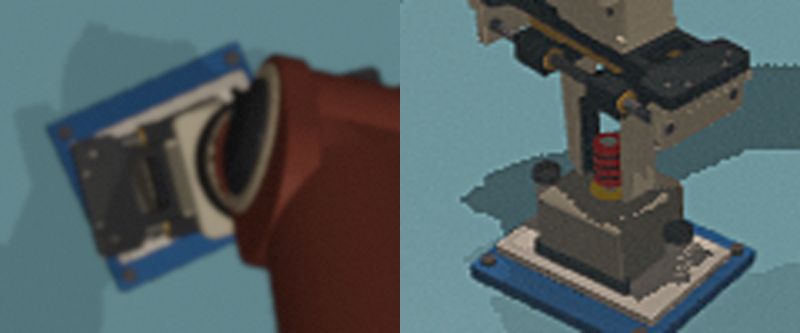

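The sleeve stands between the two fingertips (right half, about (607,160)), and the fingers are clear of block and posts. I close on it.

Request:
{"method": "send_rows", "body": {
  "targets": [
    [[-0.5,1,0,0,0,0],[-0.5,1,0,0,0,0],[-0.5,1,0,0,0,0],[-0.5,1,0,0,0,0],[-0.5,1,0,0,0,0],[-0.5,1,0,0,0,0],[-0.5,1,0,0,0,0],[-0.5,1,0,0,0,0],[-0.5,1,0,0,0,0],[-0.5,1,0,0,0,0]]
  ],
  "hand": 1,
  "squeeze": 45
}}

```text
t: 4.3
position: [0.5078, -0.1716, 0.0949]
ee_rot: [3.114, 0.405, 0.002]
wrist_force: [1.9, -4.7, 0.6]
opening: 0.0215
grasp_force: 45.0
```

Request:
{"method": "send_rows", "body": {
  "targets": [
    [[0,0.6,0,0,0,0],[0,0.6,-0.3,0,0,0],[0,0.6,-0.6,0,0,0],[0,0.6,-0.9,0,0,0],[0,0.6,-1.2,0,0,0],[0,0.6,-1.5,0,0,0],[0,0.6,-1.8,0,0,0],[0,0.6,-2,0,0,0],[0,0.6,-2,0,0,0],[0,0.6,-2,0,0,0]]
  ]
}}

```text
t: 5.3
position: [0.5078, -0.1716, 0.0964]
ee_rot: [3.114, 0.406, 0.001]
wrist_force: [2.3, -3.8, -1.6]
opening: 0.0219
grasp_force: 45.0
```

```bash
python3 -c "
from h import *
for i in range(4):
    s=bot.get_state(); print(np.round(s['wrist_force'],2),np.round(s['position'],4)); cams.read_camera('top')"
```

```text
[ 2.35 -3.8  -1.56] [ 0.5078 -0.1716  0.0964]
[ 1.55 -4.76 -2.  ] [ 0.5078 -0.1716  0.0964]
[ 1.61 -4.19 -2.49] [ 0.5078 -0.1716  0.0964]
[ 2.11 -5.37 -1.99] [ 0.5077 -0.1716  0.0964]
```

Request:
{"method": "send_rows", "body": {
  "targets": [
    [[0,0.5,-0.2,0,0,0],[0,1,-0.5,0,0,0],[0,1,-0.8,0,0,0],[0,1,-1.1,0,0,0],[0,1,-1.4,0,0,0],[0,1,-1.7,0,0,0],[0,1,-2,0,0,0],[0,1,-2,0,0,0],[0,1,-2,0,0,0],[0,1,-2,0,0,0]]
  ]
}}

```text
t: 6.5
position: [0.5078, -0.1717, 0.0987]
ee_rot: [-3.115, -0.407, -0.0]
wrist_force: [2.9, -2.9, -2.0]
opening: 0.0216
grasp_force: 45.0
```

Request:
{"method": "send_rows", "body": {
  "targets": [
    [[-0.3,0.5,-0.2,0,0,0],[-0.5,1,-0.5,0,0,0],[-0.5,1,-0.8,0,0,0],[-0.5,1,-1.1,0,0,0],[-0.5,1,-1.4,0,0,0],[-0.5,1,-1.7,0,0,0],[-0.5,1,-2,0,0,0],[-0.5,1,-2,0,0,0],[-0.5,1,-2,0,0,0],[-0.5,1,-2,0,0,0]]
  ]
}}

```text
t: 7.5
position: [0.5077, -0.1718, 0.1007]
ee_rot: [-3.114, -0.408, -0.001]
wrist_force: [4.3, 4.3, -1.8]
opening: 0.0212
grasp_force: 45.0
```

Request:
{"method": "send_rows", "body": {
  "targets": [
    [[0.5,-0.4,-0.2,0,0,0],[0.8,-0.5,-0.5,0,0,0],[0.8,-0.5,-0.8,0,0,0],[0.8,-0.5,-1.1,0,0,0],[0.8,-0.5,-1.4,0,0,0],[0.8,-0.5,-1.7,0,0,0],[0.8,-0.5,-2,0,0,0],[0.8,-0.5,-2,0,0,0],[0.8,-0.5,-2,0,0,0],[0.8,-0.5,-2,0,0,0]]
  ]
}}

```text
t: 8.5
position: [0.5077, -0.1718, 0.1026]
ee_rot: [-3.114, -0.407, 0.001]
wrist_force: [2.9, 4.8, -2.6]
opening: 0.0211
grasp_force: 45.0
```

Request:
{"method": "send_rows", "body": {
  "targets": [
    [[0.3,-0.4,-0.2,0,0,0],[0.5,-0.4,-0.5,0,0,0],[0.5,-0.4,-0.8,0,0,0],[0.5,-0.4,-1.1,0,0,0],[0.5,-0.4,-1.4,0,0,0],[0.5,-0.4,-1.7,0,0,0],[0.5,-0.4,-2,0,0,0],[0.5,-0.4,-2,0,0,0],[0.5,-0.4,-2,0,0,0],[0.5,-0.4,-2,0,0,0]]
  ]
}}

```text
t: 9.5
position: [0.5078, -0.1718, 0.1045]
ee_rot: [-3.115, -0.407, 0.002]
wrist_force: [-1.7, 3.6, -1.4]
opening: 0.0215
grasp_force: 45.0
```

Request:
{"method": "send_rows", "body": {
  "targets": [
    [[-0.1,-0.3,-0.2,0,0,0],[-0.1,-0.3,-0.5,0,0,0],[-0.1,-0.3,-0.8,0,0,0],[-0.1,-0.3,-1.1,0,0,0],[-0.1,-0.3,-1.4,0,0,0],[-0.1,-0.3,-1.7,0,0,0],[-0.1,-0.3,-2,0,0,0],[-0.1,-0.3,-2,0,0,0],[-0.1,-0.3,-2,0,0,0],[-0.1,-0.3,-2,0,0,0]]
  ]
}}

```text
t: 10.5
position: [0.5079, -0.1718, 0.1066]
ee_rot: [3.115, 0.407, -0.001]
wrist_force: [-3.4, 2.0, -1.2]
opening: 0.021
grasp_force: 45.0
```

Request:
{"method": "send_rows", "body": {
  "targets": [
    [[-0.3,-0.3,-0.2,0,0,0],[-0.5,-0.3,-0.5,0,0,0],[-0.5,-0.3,-0.8,0,0,0],[-0.5,-0.3,-1.1,0,0,0],[-0.5,-0.3,-1.4,0,0,0],[-0.5,-0.3,-1.7,0,0,0],[-0.5,-0.3,-2,0,0,0],[-0.5,-0.3,-2,0,0,0],[-0.5,-0.3,-2,0,0,0],[-0.5,-0.3,-2,0,0,0]]
  ]
}}

```text
t: 11.5
position: [0.5078, -0.1717, 0.1085]
ee_rot: [3.115, 0.407, 0.0]
wrist_force: [-0.2, -0.2, -8.0]
opening: 0.021
grasp_force: 45.0
```

Request:
{"method": "send_rows", "body": {
  "targets": [
    [[0,0,-0.2,0,0,0],[0,0,-0.4,0,0,0],[0,0,-0.6,0,0,0],[0,0,-0.8,0,0,0],[0,0,-1,0,0,0],[0,0,-1.2,0,0,0],[0,0,-1.3,0,0,0],[0,0,-1.3,0,0,0],[0,0,-1.3,0,0,0],[0,0,-1.3,0,0,0]]
  ]
}}

```text
t: 12.5
position: [0.5078, -0.1717, 0.1099]
ee_rot: [3.115, 0.407, 0.0]
wrist_force: [0.2, -2.4, -13.5]
opening: 0.0216
grasp_force: 45.0
```

```bash
python3 -c "
from h import *
for i in range(4):
    s=bot.get_state(); print(np.round(s['wrist_force'],2),np.round(s['position'],4)); cams.read_camera('top')"
```

```text
[  0.21  -2.37 -13.54] [ 0.5078 -0.1717  0.1099]
[  0.98  -1.87 -14.29] [ 0.5078 -0.1717  0.1099]
[  0.73  -3.46 -13.7 ] [ 0.5078 -0.1716  0.1099]
[  1.54  -3.71 -14.16] [ 0.5078 -0.1716  0.1099]
```

Request:
{"method": "send_rows", "body": {
  "targets": [
    [[0,0,-0.1,0,0,0],[0,0,-0.2,0,0,0],[0,0,-0.3,0,0,0],[0,0,-0.3,0,0,0],[0,0,-0.3,0,0,0],[0,0,-0.3,0,0,0],[0,0,-0.3,0,0,0],[0,0,-0.3,0,0,0],[0,0,-0.3,0,0,0],[0,0,-0.3,0,0,0]]
  ]
}}

```text
t: 13.7
position: [0.5078, -0.1716, 0.1103]
ee_rot: [3.115, 0.407, 0.0]
wrist_force: [1.3, -5.3, -15.9]
opening: 0.0215
grasp_force: 45.0
```

Request:
{"method": "send_rows", "body": {
  "targets": [
    [[0,0,0,0,0,0],[0,0,0,0,0,0],[0,0,0,0,0,0],[0,0,0,0,0,0],[0,0,0,0,0,0],[0,0,0,0,0,0],[0,0,0,0,0,0],[0,0,0,0,0,0],[0,0,0,0,0,0],[0,0,0,0,0,0]]
  ]
}}

```text
t: 14.7
position: [0.5078, -0.1716, 0.1103]
ee_rot: [3.115, 0.407, 0.0]
wrist_force: [0.1, -5.2, -15.2]
opening: 0.0212
grasp_force: 45.0
```

Request:
{"method": "send_rows", "body": {
  "targets": [
    [[0,0,0,0,0,0],[0,0,0,0,0,0],[0,0,0,0,0,0],[0,0,0,0,0,0],[0,0,0,0,0,0],[0,0,0,0,0,0],[0,0,0,0,0,0],[0,0,0,0,0,0],[0,0,0,0,0,0],[0,0,0,0,0,0]]
  ]
}}

```text
t: 15.7
position: [0.5078, -0.1716, 0.1103]
ee_rot: [3.115, 0.407, 0.0]
wrist_force: [2.0, -4.5, -16.1]
opening: 0.021
grasp_force: 45.0
```

Request:
{"method": "send_rows", "body": {
  "targets": [
    [[0,0,0,0,0,0],[0,0,0,0,0,0],[0,0,0,0,0,0],[0,0,0,0,0,0],[0,0,0,0,0,0],[0,0,0,0,0,0],[0,0,0,0,0,0],[0,0,0,0,0,0],[0,0,0,0,0,0],[0,0,0,0,0,0]]
  ]
}}

```text
t: 16.7
position: [0.5078, -0.1716, 0.1103]
ee_rot: [3.115, 0.407, 0.0]
wrist_force: [1.1, -5.1, -16.4]
opening: 0.0211
grasp_force: 45.0
```

The pull held at 15–16 N for over three seconds. Now I let the load off, release and rise.

Request:
{"method": "send_rows", "body": {
  "targets": [
    [[0,0.2,0.4,0,0,0],[0,0.3,0.8,0,0,0],[0,0.3,1.4,0,0,0],[0,0.3,2,0,0,0],[0,0.3,3,0,0,0],[0,0.3,4,0,0,0],[0,0.3,5,0,0,0],[0,0.3,6,0,0,0],[0,0.3,7,0,0,0],[0,0.3,7,0,0,0]]
  ]
}}

```text
t: 17.7
position: [0.5079, -0.1717, 0.1035]
ee_rot: [3.115, 0.407, 0.0]
wrist_force: [-3.2, -2.6, 0.2]
opening: 0.0215
grasp_force: 45.0
```

Request:
{"method": "send_rows", "body": {
  "targets": [
    [[0,0,0,0,0,0],[0,0,0,0,0,0],[0,0,0,0,0,0],[0,0,0,0,0,0],[0,0,0,0,0,0],[0,0,0,0,0,0],[0,0,0,0,0,0],[0,0,0,0,0,0],[0,0,0,0,0,0],[0,0,0,0,0,0]]
  ],
  "hand": 0.25,
  "squeeze": 20
}}

```text
t: 18.7
position: [0.5078, -0.1716, 0.1033]
ee_rot: [-3.115, -0.407, -0.0]
wrist_force: [-0.3, -0.2, 0.6]
opening: 0.0697
grasp_force: 0.0
```

```bash
python3 go.py .451 .2338 .15; python3 -c "
from h import *
s=bot.get_state(); print(s['opening'],np.round(s['joint_positions'],2))"
```

```text
shift mm [  49.2 -406.4  -46.7] level turn [-0.0001 -0.      0.    ] t 18.7 pos [ 0.5078 -0.1716  0.1033] F [-0.28 -0.22  0.55]
0.06973148931688564 [ 0.34  0.61 -0.08  1.9   0.07  0.63 -1.1 ]
```

Request:
{"method": "send_rows", "body": {
  "targets": [
    [[0,0,-10,0,0,0],[0,0,-35,0,0,0],[0,-2,-55,0,0,0],[3,-20,-60,0,0,0],[8,-60,-60,0,0,0],[13,-105,-60,0,0,0],[19,-150,-60,0,0,0],[24,-195,-60,0,0,0],[29,-240,-60,0,0,0],[35,-285,-60,0,0,0]]
  ]
}}

```text
t: 19.7
position: [0.4682, 0.1145, 0.1642]
ee_rot: [-3.115, -0.407, -0.002]
wrist_force: [1.2, 0.7, 0.2]
opening: 0.0696
grasp_force: 0.0
```

Request:
{"method": "send_rows", "body": {
  "targets": [
    [[5,-43,0,0,0,0],[10,-80,0,0,0,0],[13,-104,5,0,0,0],[14,-116,15,0,0,0],[14,-120,25,0,0,0],[14,-121,40,0,0,0],[14,-121,55,0,0,0],[14,-121,63,0,0,0],[14,-121,63,0,0,0],[14,-121,63,0,0,0]]
  ]
}}

```text
t: 20.7
position: [0.4513, 0.2324, 0.1004]
ee_rot: [3.115, 0.404, 0.0]
wrist_force: [-0.0, 0.6, 1.0]
opening: 0.0698
grasp_force: 0.0
```

```bash
python3 go.py .4512 .2327 .022
python3 - <<'E'
from meas import *
for n,s in(("scene",(283,165,30)),("top",(447,261,25))):
    im,d,K,T=look(n); np.savez(f"{n}2.npz",im=im,d=d,K=K,T=T); cv2.imwrite(f"pics/{n}2.png",im)
    m=near(mask(im,"red"),*s); c=max(cv2.findContours(m,cv2.RETR_EXTERNAL,cv2.CHAIN_APPROX_NONE)[0],key=cv2.contourArea)
    mm=cv2.moments(cv2.convexHull(c)); u,v=mm["m10"]/mm["m00"],mm["m01"]/mm["m00"]; print(n,round(u,1),round(v,1),cv2.boundingRect(c))
    print(depthpt(K,T,u,v,np.percentile(d[m>0],10)).round(4))
E
```

```text
shift mm [-0.  -0.3 78.4] level turn [ 0.0004 -0.     -0.    ] t 20.7 pos [0.4513 0.2324 0.1004] F [-0.02  0.62  1.01]
scene 282.2 169.8 (278, 167, 9, 7)
[ 0.5101 -0.1651  0.1176]
top 448.3 261.4 (442, 256, 13, 12)
[ 0.5071 -0.1699  0.1182]
```

Request:
{"method": "send_rows", "body": {
  "targets": [
    [[0,-0.3,4,0,0,0],[0,-0.3,15,0,0,0],[0,-0.3,30,0,0,0],[0,-0.3,45,0,0,0],[0,-0.3,57,0,0,0],[0,-0.3,66,0,0,0],[0,-0.3,72,0,0,0],[0,-0.3,76,0,0,0],[0,-0.3,76,0,0,0],[0,-0.3,76,0,0,0]]
  ]
}}

```text
t: 21.8
position: [0.4511, 0.2337, 0.0246]
ee_rot: [-3.115, -0.407, -0.001]
wrist_force: [0.5, -0.1, -1.1]
opening: 0.07
grasp_force: 0.0
```

Request:
{"method": "send_rows", "body": {
  "targets": [
    [[0,0,0,0,0,0],[0,0,0,0,0,0],[0,0,0,0,0,0],[0,0,0,0,0,0],[0,0,0,0,0,0],[0,0,0,0,0,0],[0,0,0,0,0,0],[0,0,0,0,0,0],[0,0,0,0,0,0],[0,0,0,0,0,0]]
  ],
  "hand": 1,
  "squeeze": 12
}}

```text
t: 22.8
position: [0.451, 0.2337, 0.0245]
ee_rot: [-3.115, -0.407, -0.001]
wrist_force: [0.7, -0.4, 5.9]
opening: 0.0497
grasp_force: 12.0
```

```bash
python3 go.py .5078 -.1716 .18
python3 - <<'E'
from meas import *
for n in("scene","top"):
    im,d,K,T=look(n); m=mask(im,"green"); cv2.imwrite(f"pics/{n}3.png",im)
    c=[k for k in cv2.findContours(m,cv2.RETR_EXTERNAL,cv2.CHAIN_APPROX_NONE)[0] if cv2.contourArea(k)>15]
    print(n,[cv2.boundingRect(k) for k in c])
im=cv2.imread("pics/scene3.png"); cv2.imwrite("pics/c3.png",cv2.resize(im[200:360,320:500],None,fx=3,fy=3))
E
```

```text
shift mm [ -49.1  406.2 -155.5] level turn [-0.0001 -0.0005  0.    ] t 22.8 pos [0.451  0.2337 0.0245] F [ 0.73 -0.4   5.86]
scene [(397, 302, 25, 27)]
top []
```

View pics/c3.png

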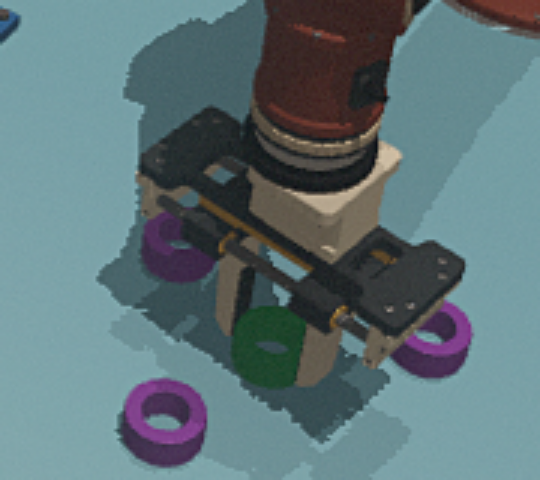

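The crop shows the green ring between the fingertips at about crop (270,345), gripped at a 49.7 mm opening. The purple rings are untouched. I lift it and carry it over.

Request:
{"method": "send_rows", "body": {
  "targets": [
    [[0,0,-5,0,0,0],[0,0,-25,0,0,0],[0,0,-60,0,0,0],[-1,6,-95,0,0,0],[-3,24,-130,0,0,0],[-7,56,-150,0,0,0],[-11,94,-156,0,0,0],[-16,132,-156,0,0,0],[-21,170,-156,0,0,0],[-25,208,-156,0,0,0]]
  ]
}}

```text
t: 23.9
position: [0.4796, 0.0246, 0.1802]
ee_rot: [-3.115, -0.408, 0.001]
wrist_force: [0.1, 0.7, -0.4]
opening: 0.0499
grasp_force: 12.0
```

Request:
{"method": "send_rows", "body": {
  "targets": [
    [[-5,38,0,0,0,0],[-9,76,0,0,0,0],[-14,114,0,0,0,0],[-18,147,0,0,0,0],[-21,173,0,0,0,0],[-23,190,0,0,0,0],[-24,197,0,0,0,0],[-24,198,0,0,0,0],[-24,198,0,0,0,0],[-24,198,0,0,0,0]]
  ]
}}

```text
t: 24.9
position: [0.5078, -0.1697, 0.1802]
ee_rot: [-3.114, -0.411, 0.0]
wrist_force: [1.5, -0.1, -0.3]
opening: 0.0496
grasp_force: 12.0
```

```bash
python3 go.py .5078 -.1716 .14
python3 - <<'E'
from meas import *
im,d,K,T=look("scene"); b,_,K2,T2=look("top")
s=bot.get_state(); M=R.from_rotvec(s["ee_rot"]).as_matrix(); print(s["opening"],s["grasp_force"])
c=s["position"]+M@np.array([0,0,.0125]); print("expected ring px",proj(K,T,c))
m=mask(im,"green"); k=max(cv2.findContours(m,cv2.RETR_EXTERNAL,cv2.CHAIN_APPROX_NONE)[0],key=cv2.contourArea); print(cv2.boundingRect(k),[round(q,1) for q in cv2.minEnclosingCircle(k)[0]])
cv2.imwrite("pics/c4.png",np.hstack([cv2.resize(im[90:240,210:360],(400,400)),cv2.resize(b[190:340,370:520],(400,400))]))
E
```

```text
shift mm [-0.5  1.9 40.2] level turn [-0.0011 -0.      0.    ] t 24.9 pos [ 0.5078 -0.1697  0.1802] F [ 1.47 -0.12 -0.33]
0.04972220918497182 12.00000042328611
expected ring px (np.float64(281.3196067145327), np.float64(148.53472329276894))
(271, 139, 17, 22) [280.6, 149.5]
```

View pics/c4.png

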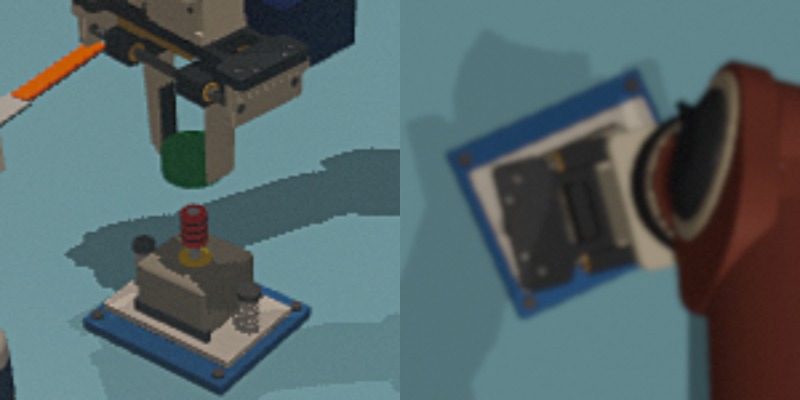

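The ring hangs level in the jaws above the sleeve: ring at scene (281,149), sleeve below it at crop (193,215).

Request:
{"method": "send_rows", "body": {
  "targets": [
    [[-0.3,1.2,2,0,0,0],[-0.3,1.2,8,0,0,0],[-0.3,1.2,15,0,0,0],[-0.3,1.2,21,0,0,0],[-0.3,1.2,25,0,0,0],[-0.3,1.2,27,0,0,0],[-0.3,1.2,27,0,0,0],[-0.3,1.2,27,0,0,0],[-0.3,1.2,27,0,0,0],[-0.3,1.2,27,0,0,0]]
  ]
}}

```text
t: 26.0
position: [0.5079, -0.1726, 0.1535]
ee_rot: [3.115, 0.407, 0.001]
wrist_force: [-0.6, 0.2, 0.5]
opening: 0.0498
grasp_force: 12.0
```

```bash
python3 go.py .5076 -.1716 .14; python3 go.py .5076 -.1716 .14|cut -c1-40
python3 - <<'E'
from meas import *
im,d,K,T=look("scene")
s=bot.get_state(); print(s["position"].round(4) if hasattr(s["position"],"round") else s["position"],[round(q,1) for q in proj(K,T,np.array(s["position"])-[0,0,.0125])])
m=mask(im,"green"); k=max(cv2.findContours(m,cv2.RETR_EXTERNAL,cv2.CHAIN_APPROX_NONE)[0],key=cv2.contourArea); x,y,w,h=cv2.boundingRect(k); print(x,y,w,h)
r=near(mask(im,"red"),282,172,25); kr=max(cv2.findContours(r,cv2.RETR_EXTERNAL,cv2.CHAIN_APPROX_NONE)[0],key=cv2.contourArea); print(cv2.boundingRect(kr))
E
```

```text
shift mm [-0.1 -1.1 13.5] level turn [ 0.0002 -0.0005 -0.    ] t 26.0 pos [ 0.5079 -0.1726  0.1535] F [-0.58  0.24  0.51]
shift mm [-0.1 -1.1 13.5] level turn [ 0
[ 0.5079 -0.1726  0.1535] [np.float64(281.1), np.float64(158.7)]
271 149 17 21
(278, 170, 10, 10)
```

Request:
{"method": "send_rows", "body": {
  "targets": [
    [[0,-1,1,0,0,0],[0,-1,3,0,0,0],[0,-1,5,0,0,0],[0,-1,7,0,0,0],[0,-1,9,0,0,0],[0,-1,11,0,0,0],[0,-1,13,0,0,0],[0,-1,15,0,0,0],[0,-1,17,0,0,0],[0,-1,17,0,0,0]]
  ]
}}

```text
t: 27.05
position: [0.5074, -0.1716, 0.136]
ee_rot: [-3.115, -0.407, 0.001]
wrist_force: [0.1, -0.0, -1.4]
opening: 0.05
grasp_force: 12.0
```

Ring bottom is now at about 0.1115 m, below the sleeve top (0.118), with no contact force, so it is over the sleeve. I continue down.

Request:
{"method": "send_rows", "body": {
  "targets": [
    [[0,0,2,0,0,0],[0,0,6,0,0,0],[0,0,10,0,0,0],[0,0,14,0,0,0],[0,0,18,0,0,0],[0,0,22,0,0,0],[0,0,26,0,0,0],[0,0,29,0,0,0],[0,0,31,0,0,0],[0,0,31,0,0,0]]
  ]
}}

```text
t: 28.05
position: [0.5074, -0.1716, 0.105]
ee_rot: [-3.115, -0.407, 0.001]
wrist_force: [-0.0, -0.2, -0.3]
opening: 0.05
grasp_force: 12.0
```

Request:
{"method": "send_rows", "body": {
  "targets": [
    [[0,0,1,0,0,0],[0,0,2,0,0,0],[0,0,3,0,0,0],[0,0,4,0,0,0],[0,0,5,0,0,0],[0,0,6,0,0,0],[0,0,7,0,0,0],[0,0,8,0,0,0],[0,0,9,0,0,0],[0,0,9,0,0,0]]
  ]
}}

```text
t: 29.05
position: [0.5074, -0.1716, 0.0961]
ee_rot: [-3.115, -0.407, 0.0]
wrist_force: [0.9, 0.5, 0.2]
opening: 0.0503
grasp_force: 12.0
```

Request:
{"method": "send_rows", "body": {
  "targets": [
    [[0,0,0.2,0,0,0],[0,0,0.4,0,0,0],[0,0,0.6,0,0,0],[0,0,0.8,0,0,0],[0,0,1,0,0,0],[0,0,1.2,0,0,0],[0,0,1.4,0,0,0],[0,0,1.4,0,0,0],[0,0,1.4,0,0,0],[0,0,1.4,0,0,0]]
  ]
}}

```text
t: 30.05
position: [0.5075, -0.1716, 0.0951]
ee_rot: [-3.115, -0.407, -0.0]
wrist_force: [-1.1, 0.7, 3.7]
opening: 0.05
grasp_force: 12.0
```

Touchdown at about 4 N. I release and rise.

Request:
{"method": "send_rows", "body": {
  "targets": [
    [[0,0,0,0,0,0],[0,0,0,0,0,0],[0,0,0,0,0,0],[0,0,0,0,0,0],[0,0,0,0,0,0],[0,0,0,0,0,0],[0,0,0,0,0,0],[0,0,0,0,0,0],[0,0,0,0,0,0],[0,0,0,0,0,0]]
  ],
  "hand": 0.2
}}

```text
t: 31.05
position: [0.5075, -0.1717, 0.0949]
ee_rot: [-3.115, -0.407, -0.0]
wrist_force: [0.8, -0.2, 0.0]
opening: 0.0743
grasp_force: 0.0
```

Request:
{"method": "send_rows", "body": {
  "targets": [
    [[0,0,-2,0,0,0],[0,0,-10,0,0,0],[0,0,-25,0,0,0],[0,0,-45,0,0,0],[0,0,-65,0,0,0],[0,-15,-80,0,0,0],[0,-45,-90,0,0,0],[0,-85,-90,0,0,0],[0,-125,-90,0,0,0],[0,-165,-90,0,0,0]]
  ]
}}

```text
t: 32.05
position: [0.4649, -0.0108, 0.1858]
ee_rot: [3.115, 0.406, 0.003]
wrist_force: [0.4, 0.2, 0.4]
opening: 0.0744
grasp_force: 0.0
```

Run:
```python
from meas import *
o=[]
for n,p in(("scene",(283,180,30)),("top",(446,262,30))):
    im,d,K,T=look(n); m=near(mask(im,"green"),*p); k=max(cv2.findContours(m,cv2.RETR_EXTERNAL,cv2.CHAIN_APPROX_NONE)[0],key=cv2.contourArea)
    mm=cv2.moments(cv2.convexHull(k)); u,v=mm["m10"]/mm["m00"],mm["m01"]/mm["m00"]
    dp=d[m>0]; print(n,cv2.boundingRect(k),onplane(K,T,u,v,.0825).round(4),"top z",depthpt(K,T,u,v,np.percentile(dp,20)).round(4))
    x,y=p[:2]; o.append(cv2.resize(im[y-50:y+50,x-50:x+50],(400,400)))
cv2.imwrite("pics/c5.png",np.hstack(o)); print(bot.get_state()["position"],bot.get_state()["opening"])
```

```text
scene (272, 172, 22, 21) [ 0.5084 -0.169   0.0825] top z [ 0.5148 -0.1559  0.0932]
top (431, 249, 29, 26) [ 0.5074 -0.172   0.0825] top z [ 0.5072 -0.1693  0.0956]
[ 0.46376233 -0.00578419  0.18568752] 0.07414627099715139
```

View pics/c5.png

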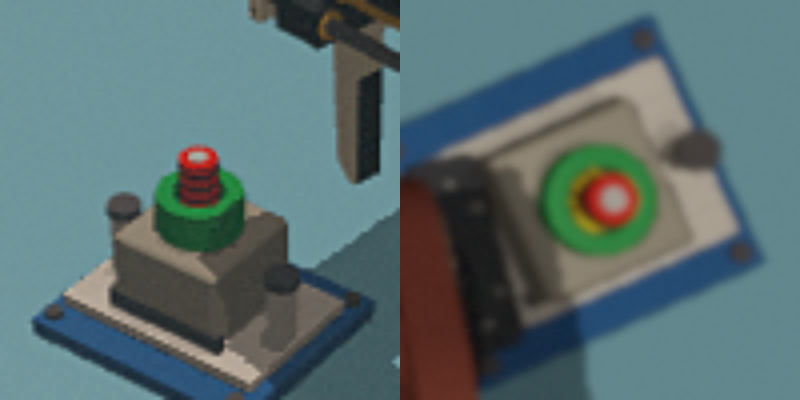

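The green ring lies flat on the block around the red sleeve (scene (283,183), top (446,262)), its top at about 0.0945 m. The gripper is clear.

Request:
{"method": "send_rows", "body": {
  "targets": [
    [[0,0,0,0,0,0],[0,0,0,0,0,0],[0,0,0,0,0,0],[0,0,0,0,0,0],[0,0,0,0,0,0],[0,0,0,0,0,0],[0,0,0,0,0,0],[0,0,0,0,0,0],[0,0,0,0,0,0],[0,0,0,0,0,0]]
  ]
}}

```text
t: 33.15
position: [0.4651, -0.0121, 0.1849]
ee_rot: [-3.115, -0.407, -0.0]
wrist_force: [0.6, -0.2, -0.7]
opening: 0.074
grasp_force: 0.0
```

```bash
python3 -c "
from h import *
print(order.sign_off())"
```

```text
the job is handed in; nothing more can be done
None
```

The stud was pulled at 15–16 N for about three seconds (highest reading 16.4 N) and let off, the green ring now lies flat on the block around the sleeve, and the job was handed in at about 33 s; the sign-off gave no verdict.

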